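# Stir worn pellets through a screening pan

### The job

Take the wooden stirrer from its leaning rest and stir the deburring pellets round in the screening pan with it until all six small white worn pellets have dropped through the deck's holes into the tray below; the two large orange ones must stay in the pan. Stir gently, feeling for pellets that jam against the wall or a hole, and keep the fingers off the pellets. Then lean the stirrer back in its rest as you found it, and leave the stop block and the red bin alone.

Things in the scene. Friction and masses are not known exactly. Their poses are not given: they have to be found in the camera images.
- screen: Fixed round screening pan on a stand: grey catch tray 170 x 170 mm, 30 mm high, on the bench; four legs; above it a flat deck, top face 85 mm up, 6 mm thick, ringed by a steel wall 160 mm inside and 168 mm outside diameter, rim 123 mm above the bench. Four square holes, 40 mm wide, go through the deck into the tray; centred 58 mm from the middle on its +x, +y, -x and -y axes, close to the wall. Origin: centre, on the bench; z up.
- rest: Fixed stirrer rest: blue base plate 150 x 70 x 10 mm, toe pocket at its far end, steel post with a V fork. The stirrer leans in it in the rest's own x-z plane, 60 degrees above level: tip down at the rest's +x end, handle up and free at its -x end, toward the robot. Origin: on the bench, 10 mm to the -x side of the plate's centre; x level, z up.
- rest_toe (a point): Fixed point of the rest, [0.059, 0, 0.011] in its frame: where the stirrer's tip stands in the toe pocket, which is 28 mm wide between low cheeks with a stop beyond the tip.
- rest_fork (a point): Fixed point of the rest, [0.012, 0, 0.094] in its frame: the stirrer's axis where the rod lies in the V fork, 95 mm up from the tip. The fork is open upward; its prongs end 26 mm to each side of the rod.
- stirrer: Loose stirrer, 170 mm long, 0.09 kg: a round wooden rod 16 mm thick with a round end, and from 100 to 170 mm from the tip a square black rubber handle 20 x 20 mm with a red band near its end. It can swivel between the fingers if pushed with more than about 10 N at the tip. Origin: the end of the tip; z runs along it to the handle; y is square to two handle faces and level in the rest.
- stirrer_tip (a point): The end of the stirrer's round tip.
- stirrer_grip (a point): The point on the stirrer's axis 138 mm from the tip, near the middle of the handle.
- rest_grip (a point): Fixed point of the rest, [-0.010, 0, 0.131] in its frame: where stirrer_grip lies when the stirrer leans properly in its rest.
- large_0: Large new orange deburring pellet: chunky upright cylinder 48 mm across, 20 mm high, edges rounded, slippery, 45 g, on the deck; too wide for the holes. Origin: centre of its underside.
- large_1: Large new orange deburring pellet: chunky upright cylinder 48 mm across, 20 mm high, edges rounded, slippery, 45 g, on the deck; too wide for the holes. Origin: centre of its underside.
- small_0: Small worn white deburring pellet: chunky upright cylinder 24 mm across, 16 mm high, edges rounded, slippery, 15 g, on the deck; drops through a hole when its middle is pushed over it. At the start all pellets stand at least 22 mm from the deck's centre, which is free. Origin: centre of its underside.
- small_1: Small worn white deburring pellet: chunky upright cylinder 24 mm across, 16 mm high, edges rounded, slippery, 15 g, on the deck; drops through a hole when its middle is pushed over it. At the start all pellets stand at least 22 mm from the deck's centre, which is free. Origin: centre of its underside.
- small_2: Small worn white deburring pellet: chunky upright cylinder 24 mm across, 16 mm high, edges rounded, slippery, 15 g, on the deck; drops through a hole when its middle is pushed over it. At the start all pellets stand at least 22 mm from the deck's centre, which is free. Origin: centre of its underside.
- small_3: Small worn white deburring pellet: chunky upright cylinder 24 mm across, 16 mm high, edges rounded, slippery, 15 g, on the deck; drops through a hole when its middle is pushed over it. At the start all pellets stand at least 22 mm from the deck's centre, which is free. Origin: centre of its underside.
- small_4: Small worn white deburring pellet: chunky upright cylinder 24 mm across, 16 mm high, edges rounded, slippery, 15 g, on the deck; drops through a hole when its middle is pushed over it. At the start all pellets stand at least 22 mm from the deck's centre, which is free. Origin: centre of its underside.
- small_5: Small worn white deburring pellet: chunky upright cylinder 24 mm across, 16 mm high, edges rounded, slippery, 15 g, on the deck; drops through a hole when its middle is pushed over it. At the start all pellets stand at least 22 mm from the deck's centre, which is free. Origin: centre of its underside.
- stop_block: Bystander: black stop block with thumb screw, 40 x 85 x 49 mm, loose behind the work. Between it and the bin stands a fixed steel shelf post (50 mm square, front face at x = 0.71 m, y 0.05 to 0.10 m), and 0.42 m above the bench a shelf edge runs across from it at x = 0.72 m: keep the wrist clear of both. Origin: centre of its underside.
- red_bin: Bystander: red parts bin, 130 x 100 x 55 mm, loose behind the work. Origin: centre of its underside.

How it is judged:
By the outcome, as a careful person would: the job done as asked, in the order asked, and still so for the second after the job is handed in, with the robot touching nothing.
It also fails if it takes over 72 s, if anything falls off the work surface, if the arm or the gripper's body presses on something with over 40 N, if the wrist force passes 120 N, or if a joint passes its speed limit or range.

### The arm

A 7-joint arm with a two-finger parallel gripper is mounted at the origin on a cart in front of the work surface, level with it; the furniture and walls round the work are solid. World frame = base frame: x ahead of the robot, y to its left, z up, the work surface at z = 0. Lengths are in m, angles in rad, forces in N, time in s.
With the tool pointing down it reaches from about 0.4 to 0.85 m from the base axis. Payload 10.4 kg.
Tool frame: the origin (TCP) lies between the finger pads; the fingertips stand 17 mm ahead of it and the grasp point (between the pads) lies 2 mm behind it; z points along the fingers, y is the line along which they close (so a half turn about z gives the same grasp; the last joint's range is limited). The gripper opens to 85 mm and grips with 20 to 120 N. Pads are 22 mm wide; open, the fingers measure 114 mm over their backs; the gripper's body (76 mm by 85 mm) begins 54 mm behind the grasp point. The pads swing forward as they close: fully open they stand 13 mm farther back than shut.
Start: joints at [1.213, 0.332, -0.065, 1.46, 0.022, 1.35, -0.088], TCP at [0.205, -0.59, 0.248] pointing down, gripper open.
Joint ranges: [-2.6, 2.6], [-0.5, 2.12], [-1.47, 1.34], [0.16, 2.42], [-1.27, 4.41], [0.06, 2.06], [-2.6, 2.6]. Speed limits (rad/s): [2.22, 2.22, 2.79, 2.79, 3.14, 3.14, 3.14].

### API

Orientations are given as a unit quaternion [x, y, z, w].
In Python, from workcell import readout, imaging, manip gives the robot as it stands. The module is installed in compiled form; this text tells all that it offers.
- The arm moves only by the shell command python3 -m crank 'ROWS' [OPENING] [FORCE]. ROWS is JSON, a list of rows, each a list of 4 numbers: the shift along the tool's x, y, z as a fraction of full scale, then the turn about the tool's z as a fraction of full scale. In form: [[x, y, z, yaw], ...]. A call has 1 to 5 rows; each row is the pose to reach, as a shift and turn from the pose commanded when the call began, along the tool's axes at that moment; what a row does not reach only later rows make up. Full scale, the value 1, is 400 mm for a shift and 60 degrees for a turn. A row lasts 1/12 s, in which the tool goes at most 41.7 mm and 7.16 degrees, less where a joint would pass 70% of its speed; a pose out of reach is approached as far as the arm can. A call with a number of a shift or a turn outside -1 to 1 is refused whole. A call with a gripper value outside its range is refused whole. OPENING is the gripper command: -1 is shut, 1 is fully open, values between are in proportion, set as the call begins (- or left out, the last holds). The fingers move at their own pace and stop on an object; FORCE is the grip in N (left out, the last holds). Time passes only in rows, so rows that repeat a pose let the fingers close. It gives the time, the measured TCP pose, the force, the opening and the grip force at its end, in the units of the state.
- readout.get_obs(): the state, without advancing time (a new reading comes with each control period).
- imaging.camera(name): name is "side" or "top" or "wrist"; returns a dict with "color" (384x512x3 uint8, red, green, blue), "fx", "fy", "cx", "cy" (pixels), "rvec" (rotation vector, rad) and "tvec" (3), from world to camera coordinates, as OpenCV has them. Camera axes: x right, y down, z forward; pixel columns grow to the right and rows downward; lengths in m; the calibration is good to about 2 mm. A picture is of the moment at which its call begins. There is no depth.
- manip.hand_in(): hands the job in; it is judged then, once.
The state is a dict: "clock": time; "joint_pos": joint angles; "joint_velocities": joint speeds; "tau": joint torques, N m; "position": TCP position; "ee_rot": TCP orientation; "ft_force": force on the tool from outside, world axes, zero at the start; "torque": the same for the moment, N m; "grip_width": opening from 0.0 (shut) to 1.0 (fully open); "grasp_force": force on a finger pad.
Only numpy, scipy, OpenCV 4.12 (cv2) and the standard library are available. Lean on these libraries where they do the work, as an engineer would, in place of code of your own. Each camera call takes 0.05 s, during which the arm holds its last target. There are 200 camera calls.

## Working session

There is one attempt and no reset: what is moved stays moved. The work goes in short steps, Python scripts to look and compute and a shell command to move; the robot and the scene stay as the last step left them, time stands still between calls to the robot, and variables do not carry over. Pictures are saved under pics/ and viewed, at most 10 in all, crops included, and the job is handed in when it is done.

```bash
mkdir -p pics; ls
python3 - <<'E'
from workcell import readout, imaging
import cv2,numpy as np
o=readout.get_obs();print(o)
ims=[]
for n in("side","top"):
    c=imaging.camera(n);cv2.imwrite(f"pics/{n}0.png",c["color"][:,:,::-1]);print(n,c["fx"],c["fy"],c["cx"],c["cy"],c["rvec"],c["tvec"])
E
```

```text
pics
{'clock': 0.0, 'joint_pos': array([ 1.21336985,  0.33288697, -0.06469027,  1.46098161,  0.02162514,
        1.34991319, -0.08851027]), 'joint_velocities': array([ 0.00088428,  0.00126757, -0.00010493, -0.00052759,  0.00119788,
        0.00196223,  0.00068245]), 'tau': array([-8.65720176e-04, -6.25460887e+01,  4.89424670e-02, -3.91608167e+01,
        1.62410043e-02,  1.00133035e-02, -2.24213284e-05]), 'position': array([ 0.20523735, -0.58994643,  0.24748724]), 'ee_rot': array([ 9.86018170e-01,  1.66636164e-01, -1.72806812e-04, -7.26165112e-04]), 'ft_force': array([-0.00725562,  1.15609247,  0.00397085]), 'torque': array([-0.02743024, -0.04736294, -0.00148864]), 'grasp_force': 0.0, 'grip_width': 1.0000860502390756}
side 346.50346215146 346.50346215146 264.66189618153925 191.22348209679907 [ 2.10868358 -0.31510362  0.163112  ] [-0.56750249  0.14232099  0.82895111]
top 477.3656896836713 477.3656896836713 257.0566825562501 188.7971016146635 [ 2.18794965 -2.17476103  0.1415138 ] [-0.08576791  0.58086857  1.07737085]
```

View pics/side0.png

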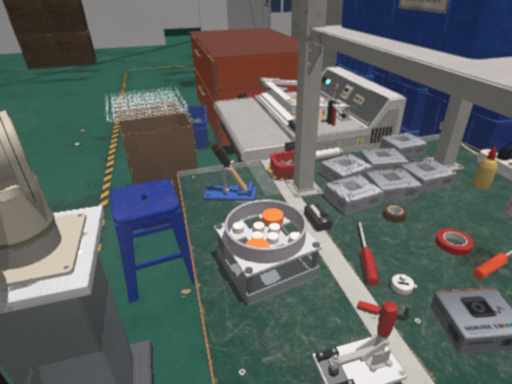

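View pics/top0.png

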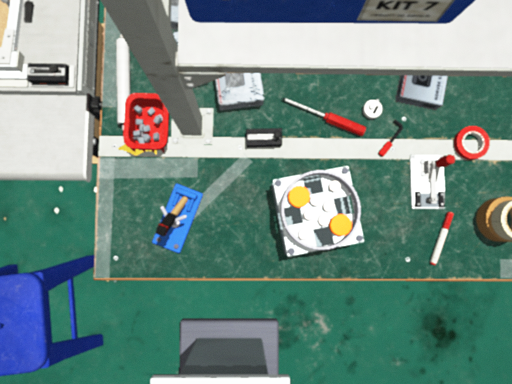

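The side view shows the pan at about (265,240), and the rest at about (230,190) with the stirrer's handle up and to the left. In the top view the pan is at (317,210), the rest at (177,217), and the orange pellets are at (299,197) and (341,225).

```bash
cat > h.py <<'E'
import cv2,numpy as np
from workcell import readout,imaging
from scipy.spatial.transform import Rotation as R
def cam(n): 
    c=imaging.camera(n); c["R"]=cv2.Rodrigues(np.array(c["rvec"]))[0]; c["t"]=np.array(c["tvec"]).ravel(); return c
def ray(c,p,z):
    d=c["R"].T@np.array([(p[0]-c["cx"])/c["fx"],(p[1]-c["cy"])/c["fy"],1]); o=-c["R"].T@c["t"]
    return (o+d*(z-o[2])/d[2])
def proj(c,P):
    q=c["R"]@np.array(P,float)+c["t"]; return np.array([c["fx"]*q[0]/q[2]+c["cx"],c["fy"]*q[1]/q[2]+c["cy"]])
def blobs(m,amin=10):
    n,l,s,ce=cv2.connectedComponentsWithStats(m.astype(np.uint8)); return [(s[i,4],ce[i],l==i) for i in range(1,n) if s[i,4]>=amin]
def hsv(c): return cv2.cvtColor(c["color"],cv2.COLOR_RGB2HSV).astype(int)
E
python3 - <<'E'
from h import *
np.set_printoptions(precision=4,suppress=True)
for n,(x0,x1,y0,y1) in {"top":(140,370,150,265),"side":(195,330,135,300)}.items():
    c=cam(n);H=hsv(c);h,s,v=H[...,0],H[...,1],H[...,2]
    box=np.zeros(h.shape,bool);box[y0:y1,x0:x1]=1
    for name,m,z in(("orange",(h>5)&(h<22)&(s>170)&(v>150),.105),("blue",(h>100)&(h<118)&(s>150)&(v>90),.01),("white",(s<25)&(v>215),.101),("wood",(h>5)&(h<22)&(s>70)&(s<170)&(v>100),.06)):
        for a,ce,mm in blobs(m&box,12):
            r=ray(c,ce,z);print(n,name,a,ce,r[:2])
            if name=="blue" and a>100:
                rc=cv2.minAreaRect(cv2.findContours(mm.astype(np.uint8),0,2)[0][0]) ;
                b=cv2.boxPoints(rc);print([ray(c,p,.01)[:2] for p in b])
    if n=="top":
        cr=c["color"][y0:y1,x0:x1];cv2.imwrite("pics/zt.png",cv2.resize(cr,None,fx=3.4,fy=3.4,interpolation=2)[:,:,::-1])
    else: cv2.imwrite("pics/zs.png",cv2.resize(c["color"][130:300,190:330],None,fx=3.5,fy=3.5,interpolation=2)[:,:,::-1])
E
```

```text
top orange 32 [292.1562 202.0312] [ 0.5455 -0.1564]
top orange 35 [332.4857 228.4571] [ 0.489  -0.2434]
top orange 13 [349.1538 229.4615] [ 0.487  -0.2795]
top blue 1325 [179.5932 217.6219] [0.5144 0.0983]
[array([0.4568, 0.163 ]), array([0.5985, 0.1103]), array([0.572 , 0.0429]), array([0.4308, 0.0966])]
top white 1511 [271.4871 153.2283] [ 0.6528 -0.1117]
top white 3008 [317.5332 208.5209] [ 0.5321 -0.212 ]
top white 21 [163.381  209.9048] [0.527  0.1212]
top white 26 [349.2308 215.8462] [ 0.5166 -0.281 ]
top white 26 [179.6923 218.5769] [0.5085 0.0858]
top white 164 [293.5732 247.1463] [ 0.4485 -0.1596]
top wood 12 [306.8333 189.25  ] [ 0.5782 -0.1944]
top wood 122 [179.123  205.9836] [0.5383 0.0932]
side orange 188 [272.7128 214.9787] [ 0.5595 -0.1751]
side orange 91 [257.8242 242.4945] [ 0.5028 -0.2547]
side blue 18 [249.8333 186.0556] [0.5797 0.1137]
side blue 14 [218.5    186.4286] [0.4881 0.1404]
side blue 19 [233.6316 187.6316] [0.5306 0.1196]
side blue 203 [222.3054 194.7833] [0.4902 0.0901]
[array([0.4367, 0.0945]), array([0.4453, 0.1378]), array([0.5625, 0.0755]), array([0.5499, 0.0353])]
side white 44 [322.7273 151.5909] [0.8053 0.0955]
side white 462 [258.4004 233.7922] [ 0.5127 -0.224 ]
side white 54 [258.5 225. ] [ 0.521  -0.1955]
side white 48 [274.1458 226.4167] [ 0.5514 -0.2102]
side white 25 [220.76 231.2 ] [ 0.4399 -0.1924]
side white 54 [294.4074 235.3148] [ 0.5819 -0.2508]
side white 161 [307.0807 244.472 ] [ 0.5956 -0.285 ]
side white 198 [252.8081 264.8485] [ 0.4781 -0.3081]
side wood 57 [224.8421 140.0877] [0.5556 0.3654]
side wood 124 [237.3871 177.9677] [0.5374 0.0873]
side wood 46 [271.0652 170.7174] [0.643  0.0996]
side wood 133 [271.5789 217.3835] [ 0.5731 -0.1244]
side wood 96 [257.4375 242.6667] [ 0.5155 -0.2037]
side wood 66 [196.8636 286.3636] [ 0.373  -0.2905]
```

View pics/zt.png

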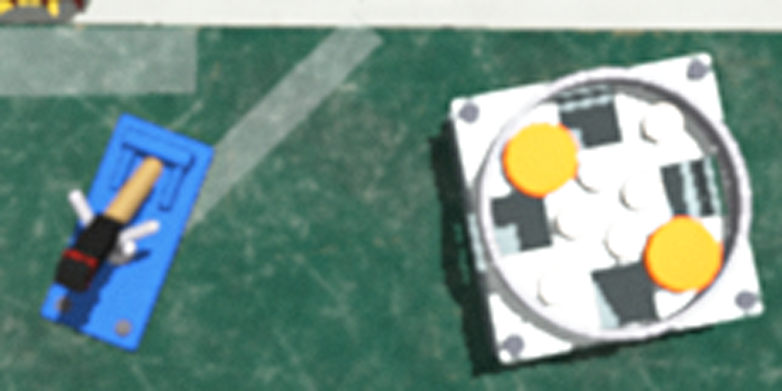

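View pics/zs.png

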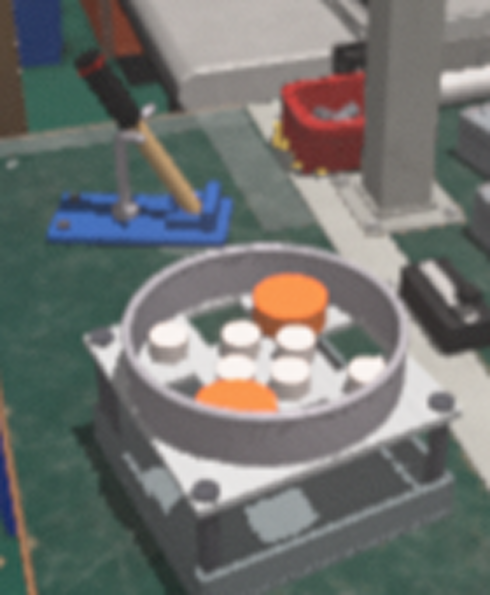

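The zooms show the stirrer leaning in the rest at an azimuth of about -20°. The pan rim's centre is near zoom (614,204), with six white pellets, four dark holes and orange pellets at (540,158) and (683,253). I'll convert these to world coordinates.

Run:
```python
from h import *
np.set_printoptions(precision=4,suppress=True)
c=cam("top");s=cam("side")
Z=lambda u,v,z: ray(c,(140+u/3.4-.35,150+v/3.4-.35),z)[:2]
cor=[Z(*p,.085) for p in((452,100),(712,55),(763,312),(500,365))];print("corners",cor,np.mean(cor,0),[np.linalg.norm(cor[i]-cor[i-1]) for i in range(4)])
rim=[Z(*p,.123) for p in((476,204),(752,204),(614,68),(614,340))];print("rim",rim,(rim[0]+rim[1])[1]/2,(rim[2]+rim[3])[0]/2)
print("holes",[Z(*p,.085) for p in((590,118),(523,220),(627,295),(692,190))])
print("small",[Z(*p,.101) for p in((665,124),(598,177),(638,193),(573,222),(625,243),(553,290))])
print("large",[Z(*p,.105) for p in((540,158),(683,253))])
# rest check
a=np.radians(-20.6);ex=np.array([np.cos(a),np.sin(a)]);O=np.array([.5146,.1032])-.01*ex
for nm,C in(("top",c),("side",s)):
    H=hsv(C);m=((H[...,0]<6)|(H[...,0]>174))&(H[...,1]>130)&(H[...,2]>80)
    B=[b for b in blobs(m,3)]
    for d in(.155,.162): 
        p=np.r_[O+(.059-d/2)*ex,.011+d*.866];print(nm,d,"pred",proj(C,p))
    q=proj(C,p);print([(b[0],b[1]) for b in B if np.linalg.norm(b[1]-q)<15])
g=np.r_[O-.01*ex,.129];print("grip TCP",g)
o=readout.get_obs();Rt=R.from_quat(o["ee_rot"]).as_matrix();print("tool shift/400mm",Rt.T@(g-o["position"])/.4)
```

```text
corners [array([ 0.5977, -0.1151]), array([ 0.6289, -0.2859]), array([ 0.4614, -0.3165]), array([ 0.4268, -0.1462])] [ 0.5287 -0.2159] [np.float64(0.17369243353771144), np.float64(0.17357763393249265), np.float64(0.17025007463452732), np.float64(0.17378435656919228)]
rim [array([ 0.5278, -0.1279]), array([ 0.5289, -0.3012]), array([ 0.6142, -0.2151]), array([ 0.4439, -0.2136])] -0.21457375675472307 0.5290570382787938
holes [array([ 0.5866, -0.2052]), array([ 0.5199, -0.1612]), array([ 0.4719, -0.2283]), array([ 0.54  , -0.2715])]
small [array([ 0.5813, -0.2513]), array([ 0.5469, -0.2078]), array([ 0.5368, -0.2334]), array([ 0.518 , -0.1915]), array([ 0.5048, -0.2247]), array([ 0.4748, -0.1785])]
large [array([ 0.5585, -0.1702]), array([ 0.4985, -0.261 ])]
top 0.155 pred [163.1742 227.68  ]
top 0.162 pred [162.0274 229.2247]
[(np.int32(23), array([163.087 , 225.2174]))]
side 0.155 pred [216.3442 149.535 ]
side 0.162 pred [214.9123 147.5088]
[(np.int32(4), array([217.5, 148. ]))]
grip TCP [0.4959 0.1102 0.129 ]
tool shift/400mm [ 1.2614 -1.415   0.2982]
```

```bash
python3 -m crank '[[0.3153,-0.3538,0,0],[0.3153,-0.3538,0,0],[0.3153,-0.3538,0,0],[0.3153,-0.3538,0,0],[0.3153,-0.3538,0,0]]' 0.2 40
python3 -m crank '[[0.3153,-0.3538,0,0],[0.3153,-0.3538,0,0],[0.3153,-0.3538,0,0],[0.3153,-0.3538,0,0],[0.3153,-0.3538,0,0]]'
python3 -m crank '[[0.3153,-0.3538,0,0],[0.3153,-0.3538,0,0],[0.3153,-0.3538,0,0],[0.3153,-0.3538,0,0],[0.3153,-0.3538,0,0]]'
python3 -m crank '[[0.3153,-0.3538,0,0],[0.3153,-0.3538,0,0],[0.3153,-0.3538,0,0],[0.3153,-0.3538,0,0],[0.3153,-0.3538,0,0]]'
python3 -m crank '[[0,0,0,0.663],[0,0,0,0.663],[0,0,0,0.663],[0,0,0,0.663],[0,0,0,0.663]]'
python3 -m crank '[[0,0,0,0.066],[0,0,0,0.066],[0,0,0,0.066]]'
cat >> h.py <<'E'
def st(g=None):
    o=readout.get_obs();Rt=R.from_quat(o["ee_rot"]).as_matrix()
    print("t %.2f"%o["clock"],"pos",o["position"].round(4),"yaw %.1f"%np.degrees(np.arctan2(Rt[1,0],Rt[0,0])),"tilt",Rt[:2,2].round(3),"F",o["ft_force"].round(1),"w %.3f gf %.1f"%(o["grip_width"],o["grasp_force"]),"q",o["joint_pos"].round(2))
    if g is not None: print("shift",(Rt.T@(np.array(g)-o["position"])/.4).round(4))
E
python3 -c "
from h import *;st([.4959,.1102,.129])"
```

```text
clock: 0.72
position: [0.2801, -0.4112, 0.2485]
ee_rot: [0.986, 0.168, 0.0, -0.0]
ft_force: [0.8, 0.1, -0.0]
grip_width: 0.6
grasp_force: 0.0
clock: 1.13
position: [0.3521, -0.2359, 0.2486]
ee_rot: [0.986, 0.169, 0.0, 0.0]
ft_force: [1.1, -0.2, -0.7]
grip_width: 0.599
grasp_force: 0.0
clock: 1.55
position: [0.4243, -0.0604, 0.2488]
ee_rot: [0.986, 0.169, 0.001, 0.0]
ft_force: [0.8, 0.5, -0.7]
grip_width: 0.601
grasp_force: 0.0
clock: 1.97
position: [0.4964, 0.1147, 0.2487]
ee_rot: [0.986, 0.168, 0.001, -0.001]
ft_force: [-0.2, 0.6, -0.7]
grip_width: 0.597
grasp_force: 0.0
clock: 2.38
position: [0.4958, 0.1101, 0.2483]
ee_rot: [0.989, -0.148, -0.0, 0.0]
ft_force: [-0.0, 0.2, -0.1]
grip_width: 0.602
grasp_force: 0.0
clock: 2.63
position: [0.4958, 0.1101, 0.2483]
ee_rot: [0.984, -0.177, 0.0, 0.0]
ft_force: [-0.4, -1.2, 0.3]
grip_width: 0.603
grasp_force: 0.0
t 2.63 pos [0.4958 0.1101 0.2483] yaw -20.4 tilt [ 0. -0.] F [-0.4 -1.2  0.3] w 0.603 gf 0.0 q [ 0.42  0.14 -0.78  1.73  0.1   1.31 -2.31]
shift [ 0.     -0.0003  0.2983]
```

```bash
python3 -m crank '[[0,0,0.08,0],[0,0,0.15,0],[0,0,0.2,0],[0,0,0.235,0],[0,0,0.26,0]]'
python3 -m crank '[[0,0,0.02,0],[0,0,0.038,0],[0,0,0.038,0]]'
python3 -c "
from h import *;st([.4959,.1102,.129])
a=cam('wrist')['color'];b=cam('top')['color'][170:260,130:230];cv2.imwrite('pics/w1.png',np.hstack([a,cv2.resize(cam('side')['color'][110:230,180:290],(350,384))])[:,:,::-1][:,:800])"
```

```text
clock: 3.05
position: [0.4952, 0.1099, 0.1427]
ee_rot: [0.984, -0.177, -0.001, 0.0]
ft_force: [0.8, 0.6, -0.0]
grip_width: 0.6
grasp_force: 0.0
clock: 3.3
position: [0.4955, 0.1099, 0.1282]
ee_rot: [0.984, -0.178, -0.0, 0.0]
ft_force: [-0.2, -0.3, -0.4]
grip_width: 0.602
grasp_force: 0.0
t 3.30 pos [0.4955 0.1099 0.1282] yaw -20.6 tilt [-0.001 -0.   ] F [-0.2 -0.3 -0.4] w 0.602 gf 0.0 q [ 0.37  0.27 -0.76  1.88  0.21  1.08 -2.4 ]
shift [ 0.0006 -0.0009 -0.0019]
```

View pics/w1.png

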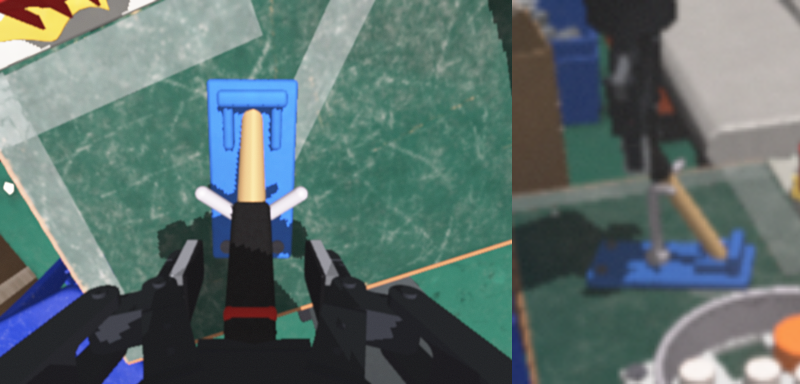

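The wrist view shows the handle centred between the open pads, with the red band at (250,313) and the fork just ahead. I'll close and lift.

```bash
python3 -m crank '[[0,0,0,0],[0,0,0,0],[0,0,0,0],[0,0,0,0],[0,0,0,0]]' -1 80
python3 -m crank '[[0,0,0,0],[0,0,0,0],[0,0,0,0]]'
python3 -c "
from h import *;st([.4959,.1102,.129])"
python3 -m crank '[[0,0,-0.01,0],[0,0,-0.05,0],[0,0,-0.12,0],[0,0,-0.2,0],[0,0,-0.28,0]]'
python3 -m crank '[[0,0,-0.01,0],[0,0,-0.01,0]]'
python3 -c "
from h import *;st()
s=cam('side');cv2.imwrite('pics/g1.png',cv2.resize(s['color'][70:260,170:330],None,fx=3,fy=3)[:,:,::-1])"
```

```text
clock: 3.87
position: [0.4964, 0.1103, 0.1297]
ee_rot: [0.984, -0.179, 0.001, -0.0]
ft_force: [1.0, 1.2, 2.8]
grip_width: 0.218
grasp_force: 77.9
clock: 4.12
position: [0.4964, 0.1103, 0.1296]
ee_rot: [0.984, -0.179, 0.001, -0.0]
ft_force: [1.0, 1.4, 5.2]
grip_width: 0.22
grasp_force: 78.1
t 4.12 pos [0.4964 0.1103 0.1296] yaw -20.6 tilt [0.001 0.   ] F [1.  1.4 5.2] w 0.220 gf 78.1 q [ 0.37  0.27 -0.76  1.88  0.21  1.08 -2.4 ]
shift [-0.001   0.0007  0.0015]
clock: 4.53
position: [0.4946, 0.1097, 0.2416]
ee_rot: [0.984, -0.179, -0.001, 0.001]
ft_force: [0.8, -0.4, -1.2]
grip_width: 0.221
grasp_force: 78.4
clock: 4.7
position: [0.4963, 0.1101, 0.2467]
ee_rot: [0.984, -0.179, 0.001, -0.0]
ft_force: [-0.3, -0.4, -2.2]
grip_width: 0.225
grasp_force: 78.5
t 4.70 pos [0.4963 0.1101 0.2467] yaw -20.6 tilt [ 0.002 -0.   ] F [-0.3 -0.4 -2.2] w 0.225 gf 78.5 q [ 0.42  0.14 -0.78  1.73  0.1   1.31 -2.32]
```

View pics/g1.png

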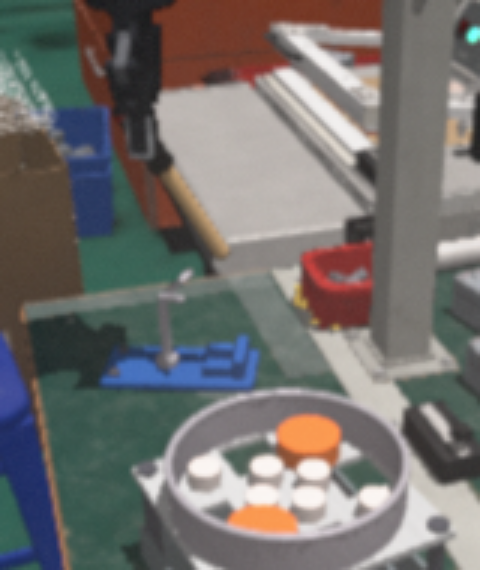

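The stirrer is held at its 60° lean and clear of the rest. I'll carry it above the pan with the tool x axis aligned to the screen's +x.

```bash
python3 -m crank '[[0,0,-0.04,0],[0.02,0.08,-0.07,-0.05],[0.04,0.16,-0.07,-0.1],[0.06,0.24,-0.07,-0.15],[0.08,0.32,-0.07,-0.2]]' - 80
python3 -c "
from h import *;st([.4577,-.2258,.275])"
```

```text
clock: 5.17
position: [0.4794, -0.0226, 0.2713]
ee_rot: [0.997, -0.074, -0.002, 0.0]
ft_force: [0.1, -0.6, -2.2]
grip_width: 0.223
grasp_force: 78.5
t 5.17 pos [ 0.4794 -0.0226  0.2713] yaw -8.4 tilt [-0.003  0.   ] F [ 0.1 -0.6 -2.2] w 0.223 gf 78.5 q [ 0.62  0.04 -0.67  1.76  0.03  1.35 -1.78]
shift [ 0.0208  0.5105 -0.0093]
```

```bash
python3 -m crank '[[0.004,0.1,0,-0.1],[0.008,0.2,0,-0.2],[0.012,0.3,0,-0.313],[0.016,0.4,0,-0.313],[0.0185,0.48,0,-0.313]]'
python3 -m crank '[[0,0.035,0,0],[0,0.035,0,0],[0,0.035,0,0]]'
cat >> h.py <<'E'
C0=np.array([.529,-.215]);A0=np.radians(10.2);RS=np.array([[np.cos(A0),-np.sin(A0)],[np.sin(A0),np.cos(A0)]])
def scr(p): return RS.T@(np.array(p)[:2]-C0)
def tip():
    st();o=readout.get_obs();Rt=R.from_quat(o["ee_rot"]).as_matrix();p=o["position"]+Rt@np.array([.069,0,0])
    print("tip screen mm",(scr(p)*1e3).round(1),"low z mm",((p[2]-.1196)*1e3).round(1))
E
python3 -c "
from h import *;tip()
a=cam('wrist')['color'];s=cam('side')['color'][90:290,170:350];cv2.imwrite('pics/p1.png',np.hstack([a[:,112:],cv2.resize(s,(346,384))])[:,:,::-1])"
```

```text
clock: 5.58
position: [0.4575, -0.2145, 0.2709]
ee_rot: [0.996, 0.089, -0.002, -0.001]
ft_force: [0.0, -0.1, -1.3]
grip_width: 0.221
grasp_force: 78.5
clock: 5.83
position: [0.4612, -0.2256, 0.2712]
ee_rot: [0.996, 0.088, -0.001, -0.001]
ft_force: [-0.2, 1.1, -1.0]
grip_width: 0.221
grasp_force: 78.7
t 5.83 pos [ 0.4612 -0.2256  0.2712] yaw 10.1 tilt [-0.003  0.002] F [-0.2  1.1 -1. ] w 0.221 gf 78.7 q [ 0.83  0.11 -0.49  1.69  0.05  1.36 -1.07]
tip screen mm [0.4 1.5] low z mm 151.4
```

View pics/p1.png

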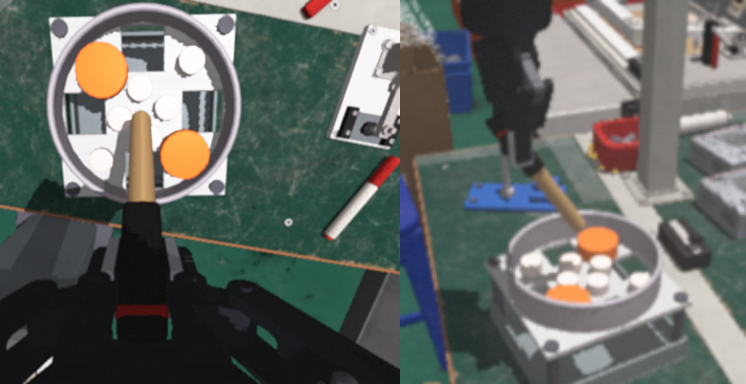

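The wrist view shows the stirrer tip over the pan centre at (140,115), among the inner whites at (140,88), (166,107) and (120,118). Now I'll insert it and push the first pellet to +x.

```bash
python3 -m crank '[[-0.004,0,0.03,0],[-0.0085,-0.001,0.06,0],[-0.0085,-0.001,0.09,0],[-0.0085,-0.001,0.116,0],[-0.0085,-0.001,0.116,0]]'
python3 -m crank '[[0.005,0,0.011,0],[0.01,0,0.022,0],[0.015,0,0.033,0],[0.02,0,0.0425,0],[0.025,0,0.0425,0]]'
python3 -c "
from h import *;tip()"
python3 -m crank '[[0.015,-0.002,0,0],[0.03,-0.003,0,0],[0.045,-0.004,0,0],[0.06,-0.005,0,0],[0.075,-0.005,0,0]]'
python3 -c "
from h import *;tip();c=cam('wrist');cv2.imwrite('pics/x1.png',c['color'][:,:,::-1])
o=readout.get_obs();Rt=R.from_quat(o['ee_rot']).as_matrix();p=o['position']+Rt@np.array([.069,0,.1175]);print(proj(c,p))
t=RS@np.array([.058,0])+C0;print('hole+x px',proj(c,np.r_[t,.085]))"
```

```text
clock: 6.35
position: [0.4572, -0.2252, 0.2237]
ee_rot: [0.996, 0.089, -0.002, -0.001]
ft_force: [-0.3, 0.6, -2.4]
grip_width: 0.226
grasp_force: 78.6
clock: 6.77
position: [0.4684, -0.224, 0.209]
ee_rot: [0.996, 0.089, -0.0, -0.0]
ft_force: [0.1, -0.1, -0.6]
grip_width: 0.223
grasp_force: 78.6
t 6.77 pos [ 0.4684 -0.224   0.209 ] yaw 10.2 tilt [-0.001  0.   ] F [ 0.1 -0.1 -0.6] w 0.223 gf 78.6 q [ 0.81  0.16 -0.5   1.77  0.08  1.23 -1.1 ]
tip screen mm [7.8 1.9] low z mm 89.3
clock: 7.18
position: [0.4984, -0.2165, 0.2098]
ee_rot: [0.996, 0.089, 0.0, 0.0]
ft_force: [0.4, -0.1, -1.3]
grip_width: 0.223
grasp_force: 78.6
t 7.18 pos [ 0.4984 -0.2165  0.2098] yaw 10.2 tilt [ 0. -0.] F [ 0.4 -0.1 -1.3] w 0.223 gf 78.6 q [ 0.77  0.22 -0.51  1.71  0.11  1.24 -1.15]
tip screen mm [38.6  3.9] low z mm 90.3
[252.29194375 110.56518374]
hole+x px [257.72932385  85.92038623]
```

```bash
python3 -m crank '[[-0.03,0.005,0.003,0],[-0.06,0.0075,0.005,0],[-0.085,0.0075,0.005,0],[-0.105,0.01,0.005,0],[-0.12,0.014,0.005,0]]'
python3 -m crank '[[-0.013,0.002,0,0],[-0.026,0.004,0,0],[-0.038,0.006,0,0],[-0.05,0.006,0,0],[-0.055,0.006,0,0]]'
python3 -c "
from h import *;tip()
c=cam('wrist');cv2.imwrite('pics/x2.png',c['color'][:,:,::-1])
"
python3 -m crank '[[0.03,-0.006,0,0],[0.06,-0.012,0,0],[0.075,-0.012,0,0],[0.075,-0.014,0,0],[0.075,-0.016,0,0]]'
python3 -c "
from h import *;tip()
c=cam('wrist');cv2.imwrite('pics/x3.png',c['color'][:,:,::-1])
"
```

```text
clock: 7.65
position: [0.4498, -0.2315, 0.2079]
ee_rot: [0.996, 0.088, -0.0, 0.0]
ft_force: [0.8, -0.4, -1.4]
grip_width: 0.223
grasp_force: 78.6
clock: 8.07
position: [0.4294, -0.2374, 0.2077]
ee_rot: [0.996, 0.089, -0.0, 0.0]
ft_force: [-0.2, -0.7, -1.3]
grip_width: 0.219
grasp_force: 78.6
t 8.07 pos [ 0.4294 -0.2374  0.2077] yaw 10.2 tilt [-0. -0.] F [-0.2 -0.7 -1.3] w 0.219 gf 78.6 q [ 0.87  0.1  -0.48  1.84  0.05  1.22 -1.02]
tip screen mm [-32.9  -4.4] low z mm 88.1
clock: 8.53
position: [0.4584, -0.2254, 0.2075]
ee_rot: [0.996, 0.089, -0.0, -0.0]
ft_force: [-0.5, 0.1, -0.9]
grip_width: 0.217
grasp_force: 78.6
t 8.53 pos [ 0.4584 -0.2254  0.2075] yaw 10.2 tilt [-0.  0.] F [-0.5  0.1 -0.9] w 0.217 gf 78.6 q [ 0.83  0.14 -0.5   1.79  0.07  1.22 -1.08]
tip screen mm [-2.4  2.3] low z mm 87.9
```

```bash
python3 -m crank '[[0.002,-0.018,0,0],[0.004,-0.036,0,0],[0.004,-0.054,0,0],[0.004,-0.07,0,0],[0.004,-0.085,0,0]]'
python3 -c "
from h import *;tip()
c=cam('wrist');cv2.imwrite('pics/x4.png',c['color'][:,:,::-1])
"
python3 -m crank '[[0.005,0.04,0,0],[0.015,0.08,0,0],[0.022,0.1,0,0],[0.022,0.118,0,0],[0.022,0.136,0,0]]'
python3 -m crank '[[0,0.015,0,0],[0,0.03,0,0],[0,0.045,0,0],[0,0.045,0,0]]'
python3 -c "
from h import *;tip()
c=cam('wrist')['color'][:200,100:400];s=cam('side')['color'][180:300,190:340]
cv2.imwrite('pics/p2.png',np.vstack([cv2.resize(c,(600,400),interpolation=2),]) [:,:,::-1])
cv2.imwrite('pics/p2.png',np.hstack([cv2.resize(c,(450,300),interpolation=2),cv2.resize(s,(350,300),interpolation=2)])[:,:,::-1])
"
```

```text
clock: 9.0
position: [0.4538, -0.1908, 0.2078]
ee_rot: [0.996, 0.089, 0.0, 0.0]
ft_force: [0.1, 0.2, -0.4]
grip_width: 0.226
grasp_force: 78.6
t 9.00 pos [ 0.4538 -0.1908  0.2078] yaw 10.2 tilt [ 0. -0.] F [ 0.1  0.2 -0.4] w 0.226 gf 78.6 q [ 0.8   0.1  -0.52  1.83  0.05  1.22 -1.13]
tip screen mm [-0.7 37.2] low z mm 88.3
clock: 9.47
position: [0.4724, -0.2442, 0.2075]
ee_rot: [0.996, 0.089, -0.0, -0.0]
ft_force: [-0.1, -0.2, -1.5]
grip_width: 0.223
grasp_force: 78.5
clock: 9.8
position: [0.4753, -0.2628, 0.2077]
ee_rot: [0.996, 0.088, -0.0, 0.0]
ft_force: [-1.2, 0.5, -1.1]
grip_width: 0.222
grasp_force: 78.5
t 9.80 pos [ 0.4753 -0.2628  0.2077] yaw 10.1 tilt [ 0. -0.] F [-1.2  0.5 -1.1] w 0.222 gf 78.5 q [ 0.84  0.21 -0.47  1.71  0.1   1.24 -1.05]
tip screen mm [  7.7 -37.6] low z mm 88.1
```

View pics/p2.png

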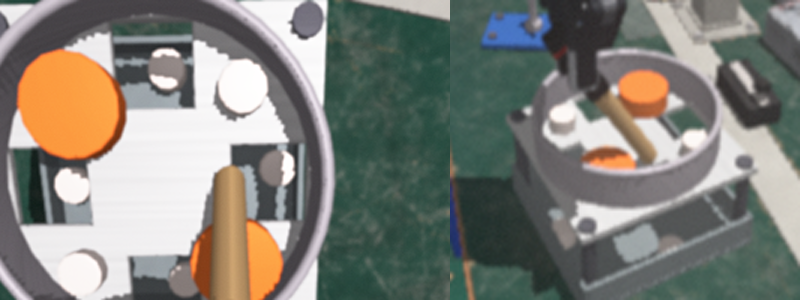

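The wrist crop shows the four inner whites down in the tray under the holes, at (167,68), (275,167), (70,185) and (185,280). Two remain on the deck, at (242,87) and (82,272), and both orange pellets are still in the pan. Next I'll sweep the far-right one along the wall to the +x hole.

```bash
python3 -m crank '[[0.013,0.016,0,0],[0.026,0.031,0,0],[0.037,0.04,0,0],[0.048,0.0485,0,0],[0.048,0.0485,0,0]]'
python3 -c "
from h import *;tip()"
python3 -m crank '[[0.01,-0.0075,0,0],[0.0225,-0.015,0,0],[0.0325,-0.024,0,0],[0.0425,-0.0325,0,0],[0.051,-0.0425,0,0]]'
python3 -c "
from h import *;tip()"
python3 -m crank '[[0.009,-0.01,0,0],[0.0155,-0.0225,0,0],[0.021,-0.035,0,0],[0.021,-0.045,0,0],[0.021,-0.045,0,0]]'
python3 -c "
from h import *;tip();c=cam('wrist');cv2.imwrite('pics/x5.png',c['color'][:,:,::-1])
r=proj(c,np.r_[C0+RS@np.array([.058,0]),.031]);q=proj(c,np.r_[C0+RS@np.array([.045,-.045]),.101]);print(r,q)
H=hsv(c)
for n,(u,v) in(('hole',r),('A',q)):
    w=H[int(v)-14:int(v)+15:4,int(u)-14:int(u)+15:4,2];print(n);print(w)
"
```

```text
clock: 10.32
position: [0.4988, -0.2775, 0.2075]
ee_rot: [0.996, 0.089, 0.0, -0.0]
ft_force: [0.0, -0.4, -2.1]
grip_width: 0.217
grasp_force: 78.5
t 10.32 pos [ 0.4988 -0.2775  0.2075] yaw 10.2 tilt [0. 0.] F [ 0.  -0.4 -2.1] w 0.217 gf 78.5 q [ 0.82  0.28 -0.47  1.64  0.13  1.25 -1.06]
tip screen mm [ 28.2 -56.1] low z mm 87.9
clock: 10.73
position: [0.5153, -0.2561, 0.2078]
ee_rot: [0.996, 0.089, 0.0, 0.0]
ft_force: [-0.5, 0.1, -2.1]
grip_width: 0.225
grasp_force: 78.5
t 10.73 pos [ 0.5153 -0.2561  0.2078] yaw 10.2 tilt [ 0. -0.] F [-0.5  0.1 -2.1] w 0.225 gf 78.5 q [ 0.79  0.29 -0.48  1.63  0.14  1.26 -1.11]
tip screen mm [ 48.3 -38. ] low z mm 88.2
clock: 11.15
position: [0.5192, -0.2369, 0.2075]
ee_rot: [0.996, 0.089, -0.001, -0.0]
ft_force: [-3.2, -1.3, -1.3]
grip_width: 0.223
grasp_force: 78.6
t 11.15 pos [ 0.5192 -0.2369  0.2075] yaw 10.2 tilt [-0.002 -0.   ] F [-3.2 -1.3 -1.3] w 0.223 gf 78.6 q [ 0.76  0.28 -0.49  1.64  0.14  1.26 -1.15]
tip screen mm [ 55.5 -19.8] low z mm 87.8
[232.25130203 108.77778654] [286.55690526 126.29531936]
hole
[[ 93 147 149 254 254 254 254 255]
 [ 76 148 149 250 254 254 254 254]
 [ 72 148 146 197 254 254 254 254]
 [181 113 144 145 243 254 254 254]
 [182  75  88 116 113 164 255 252]
 [166  72  74  74  75  76  72 144]
 [182  77  74  76  75  75  79 159]
 [185 164  88  73  76 124  86 160]]
A
[[251 251 252 207 121 123 125 101]
 [251 251 251 252 167 120 121 120]
 [251 252 252 252 252 188 122 124]
 [250 250 250 250 250 251 116 114]
 [250 250 250 250 250 251 252 157]
 [250 250 250 249 250 250 250 242]
 [249 249 249 249 249 250 250 250]
 [248 248 248 249 249 249 249 250]]
```

```bash
python3 -m crank '[[-0.02,0.01,0,0],[-0.04,0.015,0,0],[-0.06,0.015,0,0],[-0.075,0.015,0,0],[-0.075,0.015,0,0]]'
python3 -c "
from h import *;tip();c=cam('wrist');cv2.imwrite('pics/x6.png',c['color'][:,:,::-1])
for z in(.046,.062,.101): print(z,proj(c,np.r_[C0+RS@np.array([.058,0]),z]), c['fx']*.024/(c['R']@np.r_[C0,z]+c['t'])[2])
q=proj(c,np.r_[C0+RS@np.array([.058,0]),.06]).astype(int)
cv2.imwrite('pics/p3.png',np.hstack([cv2.resize(c['color'][q[1]-50:q[1]+70,q[0]-80:q[0]+80],(640,480),interpolation=2),])[:,:,::-1]);print(q)
H=hsv(c);m=(H[...,2]>225)
for a,ce,mm in blobs(m,60):
  if np.linalg.norm(ce-q)<60: print(a,ce)
"
```

```text
clock: 11.62
position: [0.4901, -0.2498, 0.2079]
ee_rot: [0.996, 0.088, -0.0, 0.0]
ft_force: [0.8, -1.7, -0.7]
grip_width: 0.224
grasp_force: 78.5
t 11.62 pos [ 0.4901 -0.2498  0.2079] yaw 10.1 tilt [-0.    -0.001] F [ 0.8 -1.7 -0.7] w 0.224 gf 78.5 q [ 0.81  0.23 -0.48  1.7   0.11  1.24 -1.09]
tip screen mm [ 24.6 -27.5] low z mm 88.3
0.046 [221.47055683  72.42503973] 25.625535201044592
0.062 [219.54391647  70.04587809] 27.09662448025898
0.101 [213.68900834  62.81579346] 31.505137050512246
[219  70]
102 [220.5         73.32352941]
```

View pics/p3.png

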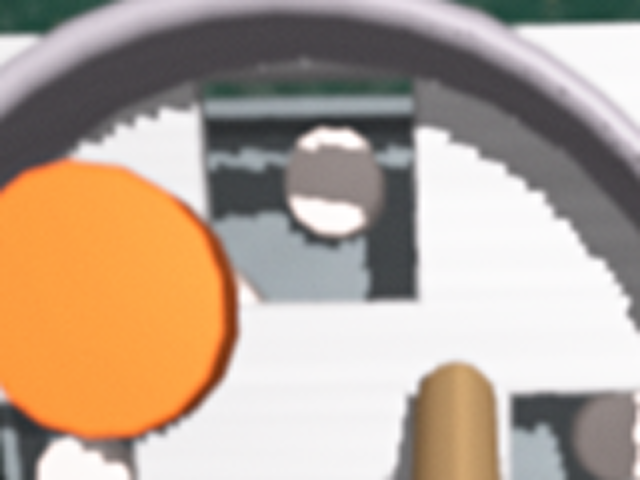

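The crop shows the +x hole with a pellet in the tray at (335,180), and the far-right pellet gone from the deck. Next I'll lift, turn the tool 90° so the handle leans the other way, and sweep the last pellet into the -x hole.

```bash
python3 -m crank '[[0,0,-0.05,0],[0,0,-0.1,0],[0.02,-0.016,-0.13,0],[0.04,-0.032,-0.13,0],[0.056,-0.049,-0.13,0]]'
python3 -m crank '[[0,0,0,-0.119],[0,0,0,-0.238],[0,0,0,-0.357],[0,0,0,-0.476],[0,0,0,-0.59]]'
python3 -m crank '[[0,0,0,-0.119],[0,0,0,-0.238],[0,0,0,-0.357],[0,0,0,-0.476],[0,0,0,-0.59]]'
python3 -m crank '[[0,0,0,-0.119],[0,0,0,-0.238],[0,0,0,-0.32],[0,0,0,-0.32],[0,0,0,-0.32]]'
python3 -c "
from h import *;tip();c=cam('wrist');cv2.imwrite('pics/x7.png',c['color'][:,:,::-1])
cv2.imwrite('pics/s7.png',cam('side')['color'][:,:,::-1])
H=hsv(c);m=(H[...,0]>5)&(H[...,0]<22)&(H[...,1]>190)&(H[...,2]>170)
for a,ce,mm in blobs(m,100): print('orange',a,(scr(ray(c,ce,.105))*1e3).round(1))
for pt in((-46.7,45.5),(-22,61)): print(proj(c,np.r_[C0+RS@np.array(pt)/1e3,.101]))
g=cv2.cvtColor(c['color'],cv2.COLOR_RGB2GRAY)
for k in (cv2.HoughCircles(g,cv2.HOUGH_GRADIENT,1,20,param1=60,param2=14,minRadius=10,maxRadius=18)[0]):
  s=scr(ray(c,k[:2],.101))*1e3
  if np.hypot(*s)<75: print('hough',k.round(1),s.round(1))
"
```

```text
clock: 12.08
position: [0.5111, -0.2247, 0.2599]
ee_rot: [0.996, 0.089, 0.001, 0.0]
ft_force: [-0.2, 0.5, -2.2]
grip_width: 0.22
grasp_force: 78.5
clock: 12.5
position: [0.5101, -0.2245, 0.2581]
ee_rot: [0.92, 0.391, -0.001, -0.001]
ft_force: [0.6, -1.1, -0.9]
grip_width: 0.223
grasp_force: 78.5
clock: 12.92
position: [0.5101, -0.2245, 0.2582]
ee_rot: [0.758, 0.652, -0.0, -0.001]
ft_force: [0.4, -0.3, -1.3]
grip_width: 0.218
grasp_force: 78.5
clock: 13.33
position: [0.51, -0.2249, 0.2586]
ee_rot: [0.642, 0.766, 0.0, -0.001]
ft_force: [1.0, 0.4, -1.0]
grip_width: 0.223
grasp_force: 78.5
t 13.33 pos [ 0.51   -0.2249  0.2586] yaw 100.1 tilt [-0.001  0.001] F [ 1.   0.4 -1. ] w 0.223 gf 78.5 q [ 0.91  0.24 -0.68  1.6   0.15  1.36  0.39]
tip screen mm [-20.3  62.6] low z mm 139.1
[226.438756   132.13863463]
[253.31252356 114.51675086]
hough [228.5 136.5  12.5] [-44.9  41.6]
hough [214.5 170.5  10.3] [-59.    9.9]
```

```bash
python3 -m crank '[[-0.002,-0.002,0.035,0],[-0.004,-0.004,0.07,0],[-0.004,-0.004,0.1,0],[-0.004,-0.004,0.127,0],[-0.004,-0.004,0.127,0]]'
python3 -c "
from h import *;tip()"
python3 -m crank '[[-0.0025,-0.01,0,0],[-0.0075,-0.02,0,0],[-0.015,-0.031,0,0],[-0.0225,-0.0415,0,0],[-0.031,-0.051,0,0]]'
python3 -c "
from h import *;tip()"
python3 -m crank '[[-0.01,-0.009,0,0],[-0.02,-0.016,0,0],[-0.031,-0.024,0,0],[-0.041,-0.029,0,0],[-0.05,-0.033,0,0]]'
python3 -c "
from h import *;tip()"
```

```text
clock: 13.85
position: [0.5078, -0.227, 0.2064]
ee_rot: [0.642, 0.767, -0.0, -0.002]
ft_force: [0.4, -0.0, -2.6]
grip_width: 0.223
grasp_force: 78.5
t 13.85 pos [ 0.5078 -0.227   0.2064] yaw 100.2 tilt [-0.003  0.002] F [ 0.4 -0.  -2.6] w 0.223 gf 78.5 q [ 0.91  0.28 -0.67  1.67  0.18  1.26  0.38]
tip screen mm [-22.9  61. ] low z mm 87.0
clock: 14.27
position: [0.4905, -0.244, 0.2095]
ee_rot: [0.642, 0.767, -0.0, 0.001]
ft_force: [1.0, 0.1, -1.4]
grip_width: 0.222
grasp_force: 78.6
t 14.27 pos [ 0.4905 -0.244   0.2095] yaw 100.2 tilt [ 0.001 -0.001] F [ 1.   0.1 -1.4] w 0.222 gf 78.6 q [ 0.95  0.25 -0.66  1.69  0.16  1.25  0.43]
tip screen mm [-42.9  47.3] low z mm 89.8
clock: 14.68
position: [0.4812, -0.266, 0.2089]
ee_rot: [0.642, 0.767, -0.0, 0.0]
ft_force: [0.1, 0.0, -1.4]
grip_width: 0.222
grasp_force: 78.5
t 14.68 pos [ 0.4812 -0.266   0.2089] yaw 100.2 tilt [-0. -0.] F [ 0.1  0.  -1.4] w 0.222 gf 78.5 q [ 0.98  0.25 -0.65  1.69  0.16  1.25  0.48]
tip screen mm [-56.1  27.3] low z mm 89.3
```

```bash
python3 -m crank '[[0.005,0.005,-0.05,0],[0.005,0.005,-0.1,0],[0.005,0.005,-0.15,0],[0.005,0.005,-0.165,0]]'
python3 -c "
from h import *;tip();c=cam('wrist');cv2.imwrite('pics/x8.png',c['color'][:,:,::-1])"
python3 -m crank '[[0.06,0.014,0,0.119],[0.12,0.028,0,0.238],[0.18,0.042,0,0.357],[0.24,0.056,0,0.476],[0.3,0.07,0,0.59]]'
python3 -c "
from h import *;st([.4964,.1103,.275])
w=cv2.imread('pics/x8.png');t=cam('top')['color'][155:260,262:375][:,:,::-1];s=cam('side')['color'][185:300,200:330][:,:,::-1]
f=lambda a,sz:cv2.resize(a,sz,interpolation=2)
cv2.imwrite('pics/p4.png',np.hstack([f(w[50:290,110:400],(435,360)),np.vstack([f(t,(360,335)),f(s,(360,265))])[:360]]) if 0 else np.hstack([np.vstack([f(w[20:280,110:420],(420,352)),np.zeros((248,420,3),np.uint8)]),np.vstack([f(t,(360,320)),f(s,(360,280))])]))"
```

```text
clock: 15.02
position: [0.484, -0.2634, 0.2778]
ee_rot: [0.641, 0.767, 0.0, 0.002]
ft_force: [0.6, -0.5, -0.7]
grip_width: 0.224
grasp_force: 78.6
t 15.02 pos [ 0.484  -0.2634  0.2778] yaw 100.2 tilt [ 0.003 -0.002] F [ 0.6 -0.5 -0.7] w 0.224 gf 78.6 q [ 0.98  0.21 -0.65  1.59  0.13  1.38  0.5 ]
tip screen mm [-52.8  29.4] low z mm 158.0
clock: 15.48
position: [0.4889, -0.1388, 0.2736]
ee_rot: [0.846, 0.533, -0.0, -0.0]
ft_force: [0.5, 0.1, -1.1]
grip_width: 0.218
grasp_force: 78.6
t 15.48 pos [ 0.4889 -0.1388  0.2736] yaw 64.4 tilt [-0.001  0.   ] F [ 0.5  0.1 -1.1] w 0.218 gf 78.6 q [ 0.83  0.11 -0.69  1.69  0.07  1.36 -0.31]
shift [ 0.57   -0.2519 -0.0034]
```

View pics/p4.png

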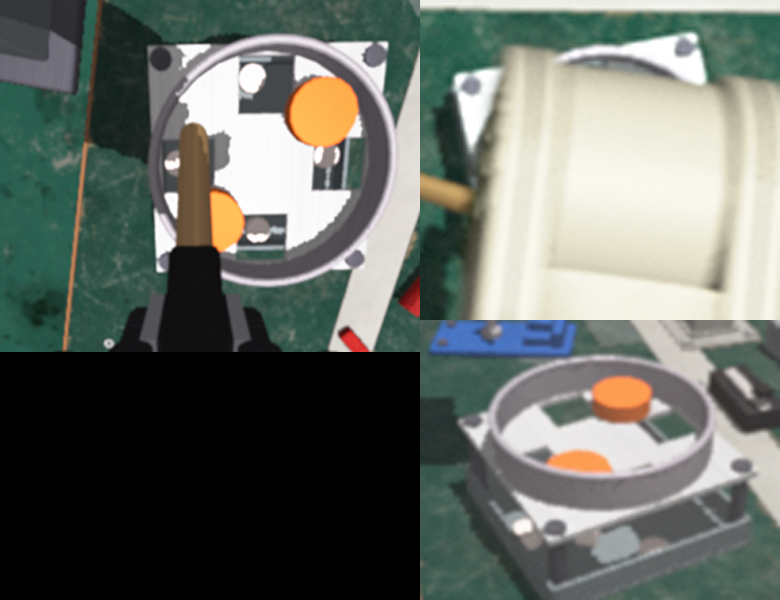

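The last view shows no whites left on the deck: the side view (lower right) has only the two orange pellets in the pan, and the wrist view shows whites only below the holes. I'll bring the stirrer back to the rest.

```bash
python3 -m crank '[[0.09,-0.04,0,0.119],[0.18,-0.08,0,0.238],[0.27,-0.12,0,0.357],[0.36,-0.16,0,0.476],[0.45,-0.2,0,0.59]]'
python3 -m crank '[[0,0,0,0.119],[0,0,0,0.238],[0,0,0,0.357],[0,0,0,0.476],[0,0,0,0.59]]'
python3 -m crank '[[0,0,0,0.119],[0,0,0,0.238],[0,0,0,0.24],[0,0,0,0.24]]'
python3 -c "
from h import *;st([.4964,.1103,.275])"
```

```text
clock: 16.0
position: [0.4932, 0.0441, 0.2739]
ee_rot: [0.96, 0.282, -0.0, 0.0]
ft_force: [1.3, -0.4, -1.1]
grip_width: 0.218
grasp_force: 78.6
clock: 16.42
position: [0.4935, 0.0423, 0.2737]
ee_rot: [1.0, -0.024, -0.001, 0.0]
ft_force: [-0.1, 0.2, -1.7]
grip_width: 0.221
grasp_force: 78.7
clock: 16.75
position: [0.4935, 0.0425, 0.2741]
ee_rot: [0.99, -0.144, -0.001, 0.0]
ft_force: [-0.2, 0.3, -0.9]
grip_width: 0.224
grasp_force: 78.6
t 16.75 pos [0.4935 0.0425 0.2741] yaw -16.6 tilt [-0.001 -0.   ] F [-0.2  0.3 -0.9] w 0.224 gf 78.6 q [ 0.56  0.09 -0.77  1.72  0.06  1.36 -2.08]
shift [-0.0414 -0.1646 -0.0024]
```

```bash
python3 -m crank '[[-0.01,-0.04,0,0.067],[-0.02,-0.08,0,0.067],[-0.03,-0.12,0,0.067],[-0.0414,-0.1646,0,0.067],[-0.0414,-0.1646,0,0.067]]'
python3 -m crank '[[0,0,0,0],[0,0,0,0]]'
python3 -c "
from h import *;st([.4964,.1103,.1296])
o=readout.get_obs();Rt=R.from_quat(o['ee_rot']).as_matrix()
for n in('side','top','wrist'):
  c=cam(n);H=hsv(c);m=(H[...,0]>5)&(H[...,0]<24)&(H[...,1]>60)&(H[...,1]<200)&(H[...,2]>60)
  P=lambda d:proj(c,o['position']+Rt@np.array([.5*(.138-d),0,-.002+.866*(.138-d)]))
  t,b=P(0),P(.1);print(n,'pred tip',t.round(1),'rod top',b.round(1))
  B=[x for x in blobs(m,40) if np.linalg.norm(x[1]-(t+b)/2)<25]
  for a,ce,mm in B:
    ys,xs=np.nonzero(mm);pts=np.c_[xs,ys].astype(float);l=cv2.fitLine(pts.astype(np.float32),2,0,.01,.01).ravel();pr=(pts-l[2:])@l[:2]
    print(a,'ends',(l[2:]+l[:2]*pr.min()).round(1),(l[2:]+l[:2]*pr.max()).round(1))
"
```

```text
clock: 17.17
position: [0.4964, 0.1143, 0.2746]
ee_rot: [0.984, -0.176, -0.0, -0.001]
ft_force: [-0.4, -0.0, -0.8]
grip_width: 0.224
grasp_force: 78.5
clock: 17.33
position: [0.4969, 0.11, 0.2745]
ee_rot: [0.984, -0.18, -0.0, 0.0]
ft_force: [-0.1, -0.5, -1.1]
grip_width: 0.225
grasp_force: 78.5
t 17.33 pos [0.4969 0.11   0.2745] yaw -20.7 tilt [-0. -0.] F [-0.1 -0.5 -1.1] w 0.225 gf 78.5 q [ 0.46  0.13 -0.82  1.69  0.1   1.37 -2.31]
shift [-0.0014 -0.0005  0.3623]
side pred tip [244.3 146.2] rod top [224.  115.5]
186 ends [224.4 116.1] [244.2 145.9]
top pred tip [176.7 191.6] rod top [160.  212.1]
174 ends [161.7 209.6] [177.1 191.1]
wrist pred tip [251.4 112.9] rod top [250.9 208.9]
2090 ends [252.6 202. ] [252.8 111. ]
```

```bash
python3 -m crank '[[-0.001,0,0.07,0],[-0.0014,0,0.14,0],[-0.0014,0,0.2,0],[-0.0014,0,0.25,0],[-0.0014,0,0.29,0]]'
python3 -m crank '[[0,0,0.02,0],[0,0,0.04,0],[0,0,0.055,0],[0,0,0.065,0],[0,0,0.068,0]]'
python3 -m crank '[[0,0,0.001,0],[0,0,0.002,0],[0,0,0.002,0]]'
python3 -c "
from h import *;st([.4964,.1103,.1296])"
```

```text
clock: 17.9
position: [0.4958, 0.1099, 0.1571]
ee_rot: [0.983, -0.181, -0.001, 0.0]
ft_force: [0.8, -0.2, -1.0]
grip_width: 0.22
grasp_force: 78.8
clock: 18.32
position: [0.4965, 0.1108, 0.1316]
ee_rot: [0.983, -0.181, 0.0, 0.0]
ft_force: [0.2, 0.9, -0.8]
grip_width: 0.222
grasp_force: 78.8
clock: 18.57
position: [0.4966, 0.111, 0.1313]
ee_rot: [0.983, -0.181, 0.0, -0.0]
ft_force: [0.1, 0.2, -0.7]
grip_width: 0.22
grasp_force: 78.8
t 18.57 pos [0.4966 0.111  0.1313] yaw -20.8 tilt [ 0.001 -0.   ] F [ 0.1  0.2 -0.7] w 0.220 gf 78.8 q [ 0.4   0.27 -0.8   1.87  0.22  1.09 -2.42]
shift [0.0001 0.0018 0.0043]
```

```bash
python3 -m crank '[[0,0.001,0.002,0],[0,0.0018,0.004,0],[0,0.0018,0.005,0],[0,0.0018,0.005,0]]'
python3 -c "
from h import *;st([.4964,.1103,.1296])"
```

```text
clock: 18.9
position: [0.4965, 0.1106, 0.1296]
ee_rot: [0.984, -0.181, 0.001, -0.0]
ft_force: [-1.7, 0.1, 5.7]
grip_width: 0.221
grasp_force: 79.7
t 18.90 pos [0.4965 0.1106 0.1296] yaw -20.8 tilt [0.001 0.   ] F [-1.7  0.1  5.7] w 0.221 gf 79.7 q [ 0.4   0.28 -0.8   1.87  0.22  1.08 -2.42]
shift [-0.0001  0.0007  0.    ]
```

The stirrer is seated: the height matches the grasp and the contact force is 5.7 N. I'll release and lift away straight up.

```bash
python3 -m crank '[[0,0,0,0],[0,0,0,0],[0,0,0,0],[0,0,0,0],[0,0,0,0]]' 0.2 20
python3 -m crank '[[0,0,-0.02,0],[0,0,-0.06,0],[0,0,-0.12,0],[0,0,-0.2,0],[0,0,-0.3,0]]'
python3 -m crank '[[-0.01,0.1,0,0],[-0.02,0.2,0,0],[-0.03,0.3,0,0],[-0.04,0.4,0,0],[-0.05,0.5,0,0]]'
python3 -m crank '[[0,0.1,0,0],[0,0.2,0,0],[0,0.3,0,0],[0,0.4,0,0],[0,0.5,0,0]]'
python3 -m crank '[[0,0.1,0,0],[0,0.2,0,0],[0,0.3,0,0],[0,0.3,0,0],[0,0.3,0,0]]'
python3 -c "
from h import *;st()
for n in('side','top'):
  c=cam(n);H=hsv(c);i=cv2.imread(f'pics/{n}0.png')[:,:,::-1].astype(int)
  d=np.abs(c['color'].astype(int)-i).max(2)
  u,v=(230,175) if n=='side' else (175,215)
  print(n,'rest diff px>40',(d[v-40:v+30,u-25:u+30]>40).sum(),'max',d[v-40:v+30,u-25:u+30].max())
  for nm,P in(('block/bin',None),):
    print([((d[b:b2,a:a2]>50).sum()) for a,a2,b,b2 in (((120,170,92,152),(243,285,125,150)) if n=='top' else ((270,298,150,180),(303,333,200,232)))])
  m=(H[...,0]>5)&(H[...,0]<22)&(H[...,1]>150)&(H[...,2]>150)
  for a,ce,_ in blobs(m,40): 
    s=scr(ray(c,ce,.1))*1e3
    if np.hypot(*s)<85: print('orange',a,s.round(0))
  cv2.imwrite(f'pics/end_{n}.png',c['color'][:,:,::-1])
  m=(H[...,1]<25)&(H[...,2]>225)
"
```

```text
clock: 19.32
position: [0.496, 0.1102, 0.1288]
ee_rot: [0.983, -0.181, -0.0, 0.0]
ft_force: [0.3, -0.3, -0.1]
grip_width: 0.602
grasp_force: 0.0
clock: 19.73
position: [0.4949, 0.1101, 0.2493]
ee_rot: [0.984, -0.181, -0.001, 0.0]
ft_force: [0.5, -1.0, -0.3]
grip_width: 0.605
grasp_force: 0.0
clock: 20.15
position: [0.4051, -0.0708, 0.2498]
ee_rot: [0.984, -0.181, 0.001, 0.0]
ft_force: [1.2, -1.1, -0.4]
grip_width: 0.6
grasp_force: 0.0
clock: 20.57
position: [0.334, -0.258, 0.2498]
ee_rot: [0.984, -0.181, 0.001, 0.0]
ft_force: [2.0, 0.4, -0.3]
grip_width: 0.6
grasp_force: 0.0
clock: 20.98
position: [0.2912, -0.3701, 0.2492]
ee_rot: [0.983, -0.183, 0.0, -0.0]
ft_force: [1.3, -0.1, 0.2]
grip_width: 0.6
grasp_force: 0.0
t 20.98 pos [ 0.2912 -0.3701  0.2492] yaw -21.1 tilt [0. 0.] F [ 1.3 -0.1  0.2] w 0.600 gf 0.0 q [ 1.02  0.   -0.21  1.84  0.    1.3  -1.13]
side rest diff px>40 0 max 40
[np.int64(0), np.int64(0)]
orange 280 [38. 34.]
orange 111 [-31. -30.]
top rest diff px>40 16 max 61
[np.int64(0), np.int64(0)]
orange 42 [-43. -23.]
```

```bash
python3 -m crank '[[0,0.1,0,0],[0,0.2,0,0],[0,0.3,0,0],[0,0.4,0,0],[0,0.5,0,0]]'
python3 -m crank '[[0,0,0,0],[0,0,0,0]]'
python3 -c "
from h import *;st()
c=cam('top');e=c['color'];i=cv2.imread('pics/top0.png')[:,:,::-1]
for nm,im in(('start',i),('end',e)):
  g=cv2.resize(cv2.cvtColor(np.ascontiguousarray(im[155:262,265:370]),cv2.COLOR_RGB2GRAY),None,fx=4,fy=4,interpolation=2)
  k=cv2.HoughCircles(g,cv2.HOUGH_GRADIENT,1,25,param1=40,param2=13,minRadius=18,maxRadius=26)
  for q in ([] if k is None else k[0]):
    s=scr(ray(c,(265+q[0]/4-.4,155+q[1]/4-.4),.101))*1e3
    if np.hypot(*s)<72: print(nm,s.round(0),q[2],g[int(q[1]),int(q[0])])
  hs=cv2.cvtColor(np.ascontiguousarray(im),cv2.COLOR_RGB2HSV)
  m=(hs[...,0]>5)&(hs[...,0]<24)&(hs[...,1]>120)&(hs[...,2]>180);m[:155]=0;m[262:]=0;m[:,:265]=0
  for a,ce,_ in blobs(m,30): print(nm,'orange',a,(scr(ray(c,ce,.105))*1e3).round(0))
"
```

```text
clock: 21.5
position: [0.2219, -0.556, 0.2496]
ee_rot: [0.984, -0.179, 0.0, 0.0]
ft_force: [1.2, -0.5, 1.1]
grip_width: 0.599
grasp_force: 0.0
clock: 21.67
position: [0.2209, -0.556, 0.2485]
ee_rot: [0.983, -0.182, -0.0, -0.0]
ft_force: [0.8, 0.7, 0.3]
grip_width: 0.601
grasp_force: 0.0
t 21.67 pos [ 0.2209 -0.556   0.2485] yaw -20.9 tilt [-0.     0.001] F [0.8 0.7 0.3] w 0.601 gf 0.0 q [ 1.17  0.27 -0.07  1.53  0.02  1.33 -0.83]
start [ 46. -43.] 24.3 255
start [-24.  -4.] 24.1 255
start [ 8. 62.] 18.35 92
start [41. 53.] 21.6 219
start orange 49 [29. 54.]
start orange 157 [ -56. -383.]
start orange 49 [-43. -23.]
end [-65.   7.] 22.1 255
end [  6. -52.] 21.0 172
end [63. 14.] 19.9 164
end orange 49 [29. 54.]
end orange 159 [ -56. -384.]
end orange 87 [-47. -37.]
```

```bash
python3 -c "
from h import *
c=cam('top');g=cv2.cvtColor(c['color'],cv2.COLOR_RGB2GRAY);hh=hsv(c)[...,1]
i=cv2.imread('pics/top0.png');gi=cv2.cvtColor(i,cv2.COLOR_BGR2GRAY);hi=cv2.cvtColor(i,cv2.COLOR_BGR2HSV)[...,1]
for G,S in((gi,hi),(g,hh)):
  for v in range(205,252):
    print(''.join('o' if S[v,u]>100 else ' .:-=+*%#@'[::-1][min(9,int(G[v,u])//26)] if G[v,u]<247 else ' ' for u in range(275,358)))
  print('----')
"
```

```text
%*=-==:        -+oooooooooooo       :-:.        .           -****+:..-*%*=.:++++**-
%**===:       .=+*ooooooooo.         .:..      :.           :****+:. :+%%+::+*+***-
%%*+==:     .:=*****oooooo                     ::           .+***+:..:+***-:+*+***=
%%*+==:  :=+++**********+.                     :-            =***+-..:=+**-:=+++**=
#%*+==:  =**************+.                     .=.           :****=:..-+**-.-++***+
#%**+=:  =***************:                      :-.          .+***+:..:+%*=::+****=
#%%*+=:  =***************-                       ...          -***+-..:+%%+--+****+
#%*++=:  -***************-                                    :+***-..:+*%*--+****=
#%+--=:  :***************=                                    .oooo-..:===-.:=++**=
o#+-:=-  :+**************+:.:                                 .oooooo...     -=+**-
o#*-:=-  .+****++********+---                                ooooooooo.      :=+**-
o#*-:==. .-+++-:-+********=-=.                             .oooooooooooo     :=+**-
oo*-:-=:  ::::..:+********+==:                            ooooooooooooooo    :=+**:
oo%=::=:
[... 6105 characters left out ...]
.::.                 .-
oo##o###%+        .---====-.             ::      :==++=++==:..              :--=+*o
oo#o##o#%*.          :-====-:.           .=:     ::..----..            :-=+++oooooo
o##oo#o#%*:           .:-====-::.        .-=-:..:.......     :-:::-=+**%%oooooooooo
ooo##oo#%%-             .:-====--:.        ......         .:=*%***%oooooooooooooooo
ooooooo#%%=    ...        .:=====---::.               .:--=*#oooooooooooooooooooooo
oooooo#o%%=   -==-:         .:=====-=--::::::::::-----=*%%%#ooooooooooooooooooooooo
oooooooo#%+:.-====-           .::-=======+++******%%%%%#%%ooooooooooooooooooooooooo
oooooooo#%*=-=====-.             -=++++**%%#####%###%%%%***oooooooooooooooooooooo**
----
```

```bash
python3 -c "
from workcell import manip;print(manip.hand_in())"
```

```text
the job is handed in; nothing more can be done
None
```

The job is handed in at about 22 s on the robot's clock: no white pellets show on the deck in the last pictures (I saw four lying in the tray but could not count the last two there), both orange pellets are still in the pan, the stirrer leans back in its rest, and the stop block and red bin have not moved.

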